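# Clamp the round bar for its hardness test

### The arm

A 6-joint arm with a two-finger parallel gripper is mounted at the origin on the work surface. World frame = base frame: x ahead of the robot, y to its left, z up, the work surface at z = 0. Lengths are in mm, angles in degrees, forces in N, time in s.
With the tool pointing down it reaches from about 350 to 850 mm from the base axis. Payload 8.1 kg.
Tool frame: the origin (TCP) lies on the centre line of the jaws, within the pads' length; the fingertips stand 19 mm ahead of it and the grasp point (between the pads) is the TCP (r.tip_reach is the z of the fingertips in the tool frame, in mm); z points along the fingers, y is the line along which they close (so a half turn about z gives the same grasp; the last joint's range is limited). The gripper opens to 85 mm and grips with 20 to 120 N. Pads are 22 mm wide; open, the fingers measure 114 mm over their backs; the gripper's body (76 mm by 85 mm) begins 54 mm behind the grasp point. The pads swing forward as they close: fully open they stand 13 mm farther back than shut.
Start: joints at [-79.951, 7.471, 85.268, -0, 87.261, -4.893], TCP at [154.732, -579.71, 250.292] pointing down, gripper open.
Joint ranges: [-169.43, 169.43], [-51.17, 129.36], [1.28, 143.12], [-76.62, 256.62], [0, 156.53], [-152.29, 152.29]. Speed limits (degrees/s): [136.94, 136.94, 159.86, 180, 180, 180].

### API

Orientations are given as [roll, pitch, yaw] about the fixed x, y, z axes, in that order (R = Rz(yaw) Ry(pitch) Rx(roll)).
In Python, from bench import r gives the robot as it stands. The module is installed in compiled form; this text tells all that it offers.
- The arm moves only by the shell command python3 -m handwheel 'ROWS' [FORCE]. ROWS is JSON, a list of rows, each a list of 7 numbers: the shift along the tool's x, y, z in m, then the turn, a rotation vector about the tool's x, y, z in degrees, then the finger opening in m, from 0 to 0.0854. In form: [[tx, ty, tz, ax, ay, az, claw], ...]. A call has 1 to 8 rows; each row shifts and turns the commanded pose from where the row before left it, along the tool's axes as they then stand; what a row does not reach is not made up. A row lasts 1/12 s, in which the tool goes at most 41.7 mm and 7.16 degrees, less where a joint would pass 70% of its speed; a pose out of reach is approached as far as the arm can. A call with a gripper value outside its range is refused whole. The fingers move at their own pace and stop on an object; FORCE is the grip in N (left out, the last holds). Time passes only in rows, so rows that do not move let the fingers close. It gives the time, the measured TCP pose, the force, the opening and the grip force at its end, in the units of the state.
- r.sense(): the state, without advancing time (a new reading comes with each control period).
- r.snapshot(name): name is "side" or "top" or "wrist"; returns (picture, depth): 400x640x3 uint8, blue, green, red; 400x640 float32, mm along the optical axis (not along the pixel's ray), 0 where there is no reading.
- r.calibration(name): a dict with "vfov" (degrees; the focal length in pixels is half the picture's height over the tangent of half this angle, whatever the lens; pixels are square), "cx", "cy" (the principal point, pixels), "rvec" (rotation vector, rad) and "tvec" (3), from world to camera coordinates, as OpenCV has them; the wrist camera has in their place "tool_from_camera" (4x4, takes a point from camera to tool coordinates, whose origin is the TCP and whose axes are the flange's). Camera axes: x right, y down, z forward; pixel columns grow to the right and rows downward; lengths in mm; the calibration is good to about 2 mm. A picture is of the moment at which its call begins: read the wrist's pose just before it. calibration takes no time and is no camera call.
- r.hand_in(): hands the job in; it is judged then, once.
The state is a dict: "time": time; "joint_pos": joint angles; "qd": joint speeds; "joint_efforts": joint torques, N m; "tool_pos": TCP position; "tcp_rot": TCP orientation; "ft_force": force on the tool from outside, world axes, zero at the start; "wrist_torque": the same for the moment, N m; "finger_gap": finger opening in mm; "grip_force": force on a finger pad.
Only numpy, scipy, OpenCV 4.12 (cv2) and the standard library are available. Lean on these libraries where they do the work, as an engineer would, in place of code of your own. Each camera call takes 0.05 s, during which the arm holds its last target. There are 200 camera calls.

### The job

Pick the plain round bar out of the specimen crate, the one of full length and full thickness, and lay it in the V-block under the clamp so that it sticks out about equally at both ends. Then run the clamp screw down clockwise with its T-bar until it holds the bar finger-tight: firm, but not so hard that it marks the bar. Leave the other specimens in the crate and do not disturb the things standing round the V-block.

Things in the scene. Friction and masses are not known exactly. Their poses are not given: they have to be found in the camera images.
- round_bar: Bare steel. The target: plain solid round bar, 25 mm diameter, 120 mm long, about 0.46 kg, no waist or step. Lies flat on the crate floor, one end under the coupon. Origin at its middle, on its axis; its x runs along the bar (either end may lead; it may roll, so its y and z mean nothing).
- vblock: Ground steel V-block, fixed: 50 mm long (its x, along the V), 64 mm wide (y), 50 mm high. A 90 degree V, 30 mm wide, 15 mm deep, runs along x in its top, open at both ends, so the bar can go in lengthwise under the clamp from either end. Origin: centre of its underside. The upright clamp screw is on its z axis.
- v_seat (a point): Where the middle of the round bar's axis is when it lies home in the V, centred under the screw: 52.7 mm above the bench, 2.7 mm above the block's top; the bar's top is 12.5 mm higher. Axes as vblock: x along the V.
- clamp_screw (a joint): Turn of the clamp screw, rad; grows as it is turned clockwise seen from above, which drives it down 8 mm a turn. Starts with its tip 3 to 5 mm clear of the seated bar's top. Runs freely at about 0.03 N m and stays where it is left (let go under load, it springs back by up to 0.2 rad). Once the tip bears on the bar it stiffens, see screw_tip.
- tbar (a point): Middle of the T-bar, on the screw's axis: a level round rod 8 mm thick, 124 mm long over its 12 mm ball ends, through the screw's head (18 mm diameter, 9 mm below to 9 mm above this point). The rod runs along this point's y; it turns and sinks with the screw, from about 117 mm above the bench at the start to 111 mm when tight.
- bridge (a point): Centre of the top of the dark steel clamp stirrup (98 mm above the bench), fixed to the V-block at mid length. Legs 20 mm wide in x, standing 33 to 41 mm out in y on each side of the block; the bridge between them is 20 mm wide in x, underside 82 mm above the bench. Axes as vblock.
- screw_tip (a point): Lowest point of the screw's rounded 14 mm tip, which bears on the bar. Clamping then grows some 30 to 45 N a radian, and the turning effort by 3 to 4 N mm for each newton of it. Finger-tight is 50 to 80 N of clamping: a push of about 6 N on the T-bar 35 mm out. Over 120 N (some 12 N of push) marks the bar.
- crate: Blue plastic tray, heavy, stays put: 280 mm (its x) by 320 mm (y), 45 mm high, walls and floor 5 mm. Origin: centre of its underside. Four long bars lie side by side, about 72 mm apart in y and roughly along x, in its +x part, in any order; three short pieces lie in its -x part.
- thin_bar: Bare steel. Round bar, 16 mm diameter, 120 mm long, in the crate. Origin at its middle, x along it.
- square_bar: Bare steel. Square bar 25 x 25 x 120 mm, in the crate. Origin at its middle, x along it.
- waisted_bar: Bare steel. Round tensile specimen 120 mm long, 25 mm diameter at both ends, 14 mm waist, in the crate. Origin at its middle, x along it.
- short_bar: Bare steel. Round bar, 25 mm diameter but only 50 mm long, in the crate. Origin at its middle, x along it.
- puck: Bare steel. Disc 40 mm diameter, 18 mm high, in the crate. Origin at its middle.
- collar: Bare steel. Ring 42 mm outside, 26 mm inside, 20 mm high, in the crate. Origin: centre of its underside.
- coupon: Bare steel. Flat tensile coupon 216 x 26 x 5 mm, waisted to 16 mm, 0.17 kg, lying loose across the tops of the long bars near their +x ends, along the crate's y. Origin at its middle; y along it. A bar can be drawn out lengthwise (towards the crate's -x) from under it.
- scope: Black reading microscope standing on end, 42 mm diameter, 145 mm tall; bystander. Origin: centre of its underside.
- test_block: Hardness reference block, steel disc 64 mm diameter, 16 mm high, on the bench; bystander. Origin: centre of its underside.
- ball_case: Small dark wooden case 85 x 55 x 31 mm, on the bench; bystander. Origin: centre of its underside.
Mind the look-alikes: they are no part of the job. What is shaped like the square_bar but black or turquoise is not meant.

How it is judged (in metres and radians):
On the way:
1. the round bar lies in the V under the clamp, about centred (x of round_bar in the frame of v_seat between -0.012 and 0.012 m and y of round_bar in the frame of v_seat between -0.003 and 0.003 m and z of round_bar in the frame of v_seat between -0.004 and 0.004 m and angle between the x axis of round_bar and the x axis of vblock, either way round below 0.06 rad), for 0.2 s.
At the end, for the whole second after the job is handed in: the round bar lies home in the V (within 3 mm sideways, 4 mm in height, 0.06 rad), centred along it within 12 mm, at rest, and the screw presses on it with over 15 N; every other specimen is still in the crate (all of step 1 and contact force between round_bar and clamp_screw above 15 N and linear speed of round_bar below 0.01 m/s and x of thin_bar in the frame of crate between -0.14 and 0.14 m and y of thin_bar in the frame of crate between -0.16 and 0.16 m and z of each of thin_bar, square_bar, waisted_bar, short_bar, puck, collar, coupon in the frame of crate below 0.07 m and x of square_bar in the frame of crate between -0.14 and 0.14 m and y of square_bar in the frame of crate between -0.16 and 0.16 m and x of waisted_bar in the frame of crate between -0.14 and 0.14 m and y of waisted_bar in the frame of crate between -0.16 and 0.16 m and x of short_bar in the frame of crate between -0.14 and 0.14 m and y of short_bar in the frame of crate between -0.16 and 0.16 m and x of puck in the frame of crate between -0.14 and 0.14 m and y of puck in the frame of crate between -0.16 and 0.16 m and x of collar in the frame of crate between -0.14 and 0.14 m and y of collar in the frame of crate between -0.16 and 0.16 m and x of coupon in the frame of crate between -0.14 and 0.14 m and y of coupon in the frame of crate between -0.16 and 0.16 m); the robot touches nothing.
It fails at once if the bar is marked: the screw presses on it with over 120 N (contact force between round_bar and clamp_screw above 120 N).
It fails at once if the microscope, reference block or wooden case is shifted over 20 mm, or the microscope tipped (distance of any of scope, test_block, ball_case from where it was at the start of the episode above 0.02 m or angle between scope's own z axis and vertical above 0.4 rad).
It also fails if it takes over 72 s, if anything falls off the work surface, if the arm or the gripper's body presses on something with over 40 N, if the wrist force passes 120 N, or if a joint passes its speed limit or range.

## Working session

There is one attempt and no reset: what is moved stays moved. The work goes in short steps, Python scripts to look and compute and a shell command to move; the robot and the scene stay as the last step left them, time stands still between calls to the robot, and variables do not carry over. Pictures are saved under pics/ and viewed, at most 10 in all, crops included, and the job is handed in when it is done.

```bash
mkdir -p pics; cat > h.py <<'E'
import numpy as np, cv2
from bench import r
from scipy.spatial.transform import Rotation as R
def K(c): 
    f=200/np.tan(np.radians(c["vfov"])/2); return f,c["cx"],c["cy"]
def cloud(name):
    s=r.sense(); im,d=r.snapshot(name); c=r.calibration(name); f,cx,cy=K(c)
    v,u=np.mgrid[0:400,0:640]
    P=np.dstack([(u-cx)/f*d,(v-cy)/f*d,d]).astype(float)
    if name=="wrist":
        T=np.array(c["tool_from_camera"]); P=P@T[:3,:3].T+T[:3,3]
        Rt=R.from_euler('xyz',s["tcp_rot"],degrees=True).as_matrix(); P=P@Rt.T+np.array(s["tool_pos"])
    else:
        Rm=cv2.Rodrigues(np.array(c["rvec"],float))[0]; P=(P-np.array(c["tvec"]).ravel())@Rm
    P[d==0]=np.nan
    return im,P
E
python3 - <<'E'
from h import *
print(r.sense()); 
for n in("top","side"):
    im,P=cloud(n); cv2.imwrite(f"pics/{n}0.png",im); np.save(f"{n}0.npy",P); print(r.calibration(n))
print(r.calibration("wrist"))
E
```

```text
{'time': 0.0, 'joint_pos': array([-7.99500692e+01,  7.51647772e+00,  8.53287577e+01, -1.80188629e-03,
        8.72630267e+01, -4.89432498e+00]), 'qd': array([-0.02203789,  0.01787017, -0.02356677, -0.0737928 ,  0.07799802,
        0.04777756]), 'joint_efforts': array([-3.77013748e-04, -5.69403076e+01, -5.00545692e+01, -1.52376383e-04,
        1.53876253e-02, -1.81824544e-05]), 'tool_pos': array([ 154.63442854, -579.19153681,  249.23513675]), 'tcp_rot': array([-1.79891979e+02, -7.44362413e-03,  1.49443365e+01]), 'ft_force': array([-0.3583862 , -0.06947828, -0.10339042]), 'wrist_torque': array([ 0.04400722,  0.0134116 , -0.05377952]), 'grip_force': 0.0, 'finger_gap': 85.40477041192307}
{'vfov': 46.24729472271984, 'cx': 317.6214553192932, 'cy': 195.0628758590235, 'rvec': array([ 2.13756798, -2.13208292,  0.21081702]), 'tvec': array([  55.59238023,  486.43763461, 1092.18598389])}
{'vfov': 55.112295333378725, 'cx': 314.39837561842484, 'cy': 204.59127923810692, 'rvec': array([ 0.97874966, -2.54975043,  0.96249754]), 'tvec': array([388.68156333, 281.75064842, 841.5335538 ])}
{'vfov': 59.369029947975555, 'cx': 319.18570853502706, 'cy': 196.78059116462447, 'tool_from_camera': array([[ 3.41484100e-04, -9.65809365e-01, -2.59253068e-01,
         6.45889304e+01],
       [ 9.99997116e-01,  9.46109337e-04, -2.20741127e-03,
         1.66146125e-01],
       [ 2.37722023e-03, -2.59251566e-01,  9.65806903e-01,
        -1.24387594e+02],
       [ 0.00000000e+00,  0.00000000e+00,  0.00000000e+00,
         1.00000000e+00]])}
```

View pics/top0.png

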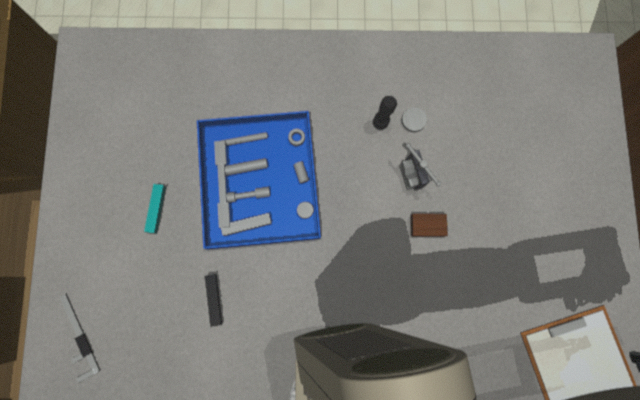

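View pics/side0.png

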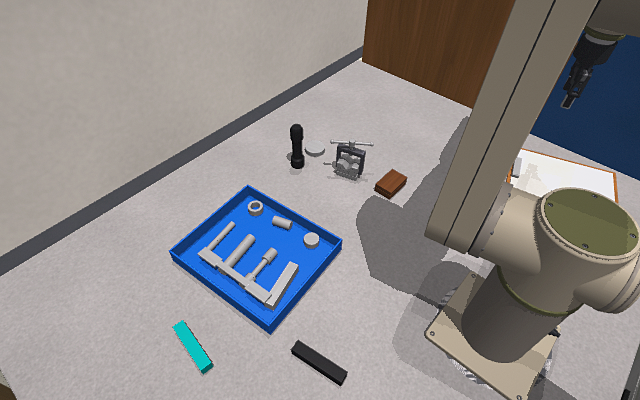

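The top view shows these look-alikes:
- Long bars: thin (247,138), round (248,167), waisted (250,193), square (247,223).
- Short pieces: short bar (301,172), collar (296,136), puck (305,210).
- Not part of the job: black (213,298) and turquoise (155,208) bars.

My choice is (248,167). The V-block is at (414,170), between the scope (384,112), test block (414,120) and case (429,224).

```bash
python3 - <<'E'
from h import *
t=cv2.imread("pics/top0.png"); s=cv2.imread("pics/side0.png")
a=cv2.resize(t[105:255,190:330],None,fx=2.8,fy=2.8,interpolation=3)
b=cv2.resize(t[85:245,365:465],None,fx=2.8,fy=2.8,interpolation=3)
H=560
pad=lambda x:np.pad(x,((0,max(0,450-x.shape[0])),(0,0),(0,0)))
cv2.imwrite("pics/crop1.png",np.hstack([pad(a)[:450],pad(b)[:450]]))
P=np.load("top0.npy")
for n,(u,v) in dict(thin=(250,139),round=(250,167),roundend=(265,164),waist=(262,191),sq=(250,222),coupon=(222,190),puck=(305,210),collar=(290,137),short=(301,172),vb=(414,170),bench=(340,120),case=(429,224),tb=(414,120),scope=(388,102),c1=(199,121),c2=(308,113),c3=(206,247),c4=(320,238),tb1=(406,146),tb2=(437,184)).items(): print(n,P[v,u].round(1))
E
```

```text
thin [635.4 228.1  14.3]
round [559.  224.3  28.4]
roundend [566.8 187.3  28.7]
waist [498.5 193.2  28.9]
sq [422.1 220.7  27.1]
coupon [499.5 290.1  34.5]
puck [452.5  87.4  23.8]
collar [638.4 126.3  23.9]
short [547.3  97.9  26.9]
vb [ 551.2 -181.2   37.9]
bench [693.3  -1.9  -2.1]
case [ 418.1 -214.7   30.6]
tb [ 688.4 -191.1   15.4]
scope [ 686.7 -103.2  141.7]
c1 [670.3 350.6  48.7]
c2 [693.9  81.1  46.5]
c3 [359.8 319.4  50.4]
c4 [384.7  50.5  15.8]
tb1 [ 588.3 -145.9  120.2]
tb2 [ 498.7 -213.3  121.8]
```

View pics/crop1.png

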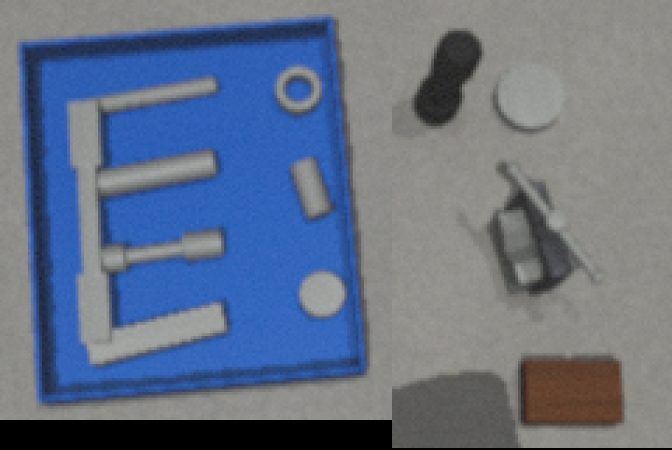

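The crop shows the second bar from the top, at (155,172) in the crop, as plain, full-thickness and smooth. The thin bar (160,93), the waisted bar (165,250) and the square bar (155,335) are clearly different, so the choice stands. The V-block's stirrup stands with the V running roughly along world y. I'll take an overview of it with the wrist camera.

```bash
cat >> h.py <<'E'
def plan(p,rpy_or_R):
    "tool-frame move (mm, deg) from the measured pose; translate first, then turn"
    s=r.sense(); R0=R.from_euler('xyz',s["tcp_rot"],degrees=True)
    R1=rpy_or_R if isinstance(rpy_or_R,R) else R.from_euler('xyz',rpy_or_R,degrees=True)
    d=np.array(p)-s["tool_pos"]
    print("t",round(s["time"],2),"shift0",R0.inv().apply(d).round(1),"turn",(R0.inv()*R1).as_rotvec(degrees=True).round(2),"shift_if_turn_first",R1.inv().apply(d).round(1))
E
python3 -c "from bench import r;print(r.tip_reach)"
A="[0.0348,-0.0213,-0.0036,0,0,0,0.085]"
python3 -m handwheel '[[0.0348,-0.0213,-0.0036,0,0,0,0.085],[0.0348,-0.0213,-0.0036,0,0,0,0.085],[0.0348,-0.0213,-0.0036,0,0,0,0.085],[0.0348,-0.0213,-0.0036,0,0,0,0.085],[0.0348,-0.0213,-0.0036,0,0,0,0.085],[0.0348,-0.0213,-0.0036,0,0,0,0.085],[0.0348,-0.0213,-0.0036,0,0,0,0.085]]'
python3 -m handwheel '[[0.0348,-0.0213,-0.0036,0,0,0,0.085],[0.0348,-0.0213,-0.0036,0,0,0,0.085],[0.0348,-0.0213,-0.0036,0,0,0,0.085],[0.0348,-0.0213,-0.0036,0,0,0,0.085],[0.0348,-0.0213,-0.0036,0,0,0,0.085],[0.0348,-0.0213,-0.0036,0,0,0,0.085],[0.0348,-0.0213,-0.0036,0,0,0,0.085]]'
python3 -m handwheel '[[0,0,0,0,0,-6.8,0.085],[0,0,0,0,0,-6.8,0.085],[0,0,0,0,0,-6.8,0.085],[0,0,0,0,0,-6.8,0.085],[0,0,0,0,0,-6.8,0.085],[0,0,0,0,0,-6.8,0.085]]'
python3 -m handwheel '[[0,0,0,0,0,-6.8,0.085],[0,0,0,0,0,-6.8,0.085],[0,0,0,0,0,-6.8,0.085],[0,0,0,0,0,-6.8,0.085],[0,0,0,0,0,-6.8,0.085],[0,0,0,0,0,0,0.085]]'
python3 - <<'E'
from h import *
im,P=cloud("wrist"); cv2.imwrite("pics/w1.png",im); np.save("w1.npy",P); s=r.sense();print(s["time"],s["tool_pos"],s["tcp_rot"],s["joint_pos"])
E
```

```text
19.0
time: 0.68
tool_pos: [352.4, -371.0, 275.3]
tcp_rot: [-180.0, 0.0, 14.9]
ft_force: [0.7, -0.4, -0.7]
finger_gap: 84.9
grip_force: 0.0
time: 1.27
tool_pos: [549.5, -164.0, 300.5]
tcp_rot: [-180.0, 0.0, 15.0]
ft_force: [0.5, -1.0, 0.1]
finger_gap: 85.0
grip_force: 0.0
time: 1.77
tool_pos: [548.4, -165.8, 300.1]
tcp_rot: [-179.9, 0.0, 56.1]
ft_force: [-0.2, -0.2, 0.3]
finger_gap: 85.0
grip_force: 0.0
time: 2.27
tool_pos: [548.3, -165.9, 300.1]
tcp_rot: [-179.9, -0.0, 90.1]
ft_force: [-0.5, -0.3, -0.3]
finger_gap: 85.1
grip_force: 0.0
2.3167 [ 548.35821312 -165.89122039  300.18957414] [-1.79952615e+02 -1.92498532e-02  8.96322269e+01] [-2.19594171e+01  2.42275720e+00  8.54360360e+01  4.62327271e-04
  9.21923504e+01 -2.15916344e+01]
```

View pics/w1.png

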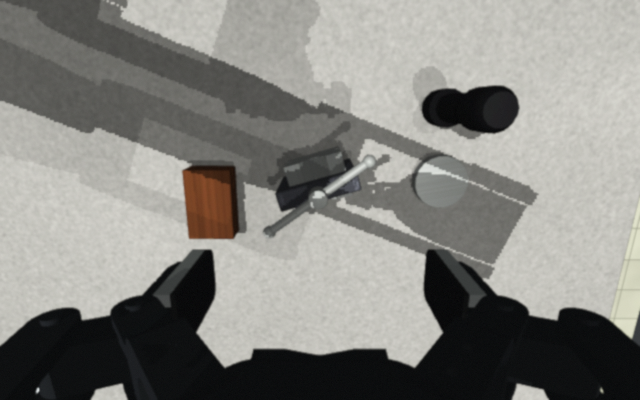

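The wrist view shows the T-bar from (270,232) to (371,160) with its head at (318,200). The bridge runs from about (285,203) to (357,187), with the block behind it. The case (210,202), test block (440,181) and scope (470,108) stand clear. Next I fit the clouds.

```bash
python3 - <<'E'
from h import *
for n in("w1","top0"):
    P=np.load(n+".npy").reshape(-1,3); P=P[np.isfinite(P).all(1)]
    b=P[(np.hypot(P[:,0]-548,P[:,1]+185)<200)&(P[:,2]<6)]; print(n,"bench z",np.median(b[:,2]))
    for nm,lo,hi,rad in(("tbar",107,135,75),("bridge",90,103,60),("block",42,56,60),):
        q=P[(np.hypot(P[:,0]-548,P[:,1]+185)<rad)&(P[:,2]>lo)&(P[:,2]<hi)]
        if len(q)<10: continue
        print(nm,len(q),q.mean(0).round(1),"z med",np.median(q[:,2]).round(1),cv2.minAreaRect(q[:,:2].astype(np.float32)))
        if nm=="tbar":
            c,_,V=np.linalg.svd(q-q.mean(0),full_matrices=False); print(V[0], "head:",q[q[:,2]>np.percentile(q[:,2],90)].mean(0).round(1)); t=(q-q.mean(0))@V[0]; print("mid",(q.mean(0)+V[0]*(t.max()+t.min())/2).round(1),t.max()-t.min())
P=np.load("w1.npy")
np.set_printoptions(suppress=True,linewidth=200)
for uv in((318,200),(270,232),(371,160),(290,205),(355,188),(340,190),(300,203),(310,165)): print(uv,P[uv[1],uv[0]].round(1))
E
```

```text
w1 bench z 0.5689436025624559
tbar 1439 [ 547.3 -180.4  122.3] z med 121.8 ((546.1842651367188, -181.8311004638672), (122.6734619140625, 17.395700454711914), 39.080772399902344)
[-8.05677081e-01 -5.92354915e-01  3.09138159e-04] head: [ 546.2 -182.2  127.4]
mid [ 545.9 -181.5  122.3] 122.95442545920395
bridge 1170 [ 541.2 -182.5   96.4] z med 96.5 ((545.9681396484375, -182.03565979003906), (81.90335845947266, 21.334949493408203), 15.362040519714355)
block 1103 [ 543.5 -170.1   49. ] z med 50.1 ((546.1021118164062, -182.07589721679688), (81.41352081298828, 50.264862060546875), 15.695796966552734)
top0 bench z -0.48593742796840966
tbar 235 [ 544.4 -182.5  120.8] z med 120.7 ((544.7332763671875, -182.98898315429688), (122.67577362060547, 17.29374885559082), 39.809452056884766)
[-0.80703447 -0.59045693  0.00748219] head: [ 542.6 -182.4  126.9]
mid [ 544.5 -182.4  120.8] 122.9820134205205
bridge 216 [ 538.  -183.3   95.1] z med 95.2 ((544.5433959960938, -182.5274200439453), (81.83463287353516, 21.565954208374023), 15.5260591506958)
block 237 [ 541.5 -172.    48.4] z med 48.7 ((544.7481079101562, -182.69471740722656), (81.31643676757812, 52.50623321533203), 16.309276580810547)
(318, 200) [ 546.2 -182.5  127.9]
(270, 232) [ 502.4 -214.3  123.1]
(371, 160) [ 591.9 -147.8  123.7]
(290, 205) [ 518.8 -196.2   96.7]
(355, 188) [ 581.6 -179.2   96.2]
(340, 190) [ 567.2 -181.2   96.5]
(300, 203) [ 528.6 -194.3   96.5]
(310, 165) [ 536.9 -166.5   40.1]
```

```bash

python3 -m handwheel '[[0.0376,0.0015,0.004,0,0,0,0.06],[0.0376,0.0015,0.004,0,0,0,0.06],[0.0376,0.0015,0.004,0,0,0,0.06],[0.0376,0.0015,0.004,0,0,0,0.06],[0.0376,0.0015,0.004,0,0,0,0.06]]'
python3 -m handwheel '[[0.0376,0.0015,0.004,0,0,0,0.055],[0.0376,0.0015,0.004,0,0,0,0.055],[0.0376,0.0015,0.004,0,0,0,0.055],[0.0376,0.0015,0.004,0,0,0,0.055],[0.0376,0.0015,0.004,0,0,0,0.055],[0,0,0,0,0,0,0.055],[0,0,0,0,0,0,0.055]]'
python3 - <<'E'
from h import *
im,P=cloud("wrist"); cv2.imwrite("pics/w2.png",im); np.save("w2.npy",P)
s=r.sense();print(s["time"],s["tool_pos"],s["tcp_rot"],s["finger_gap"])
for n in("w2","top0"):
    P=np.load(n+".npy").reshape(-1,3); P=P[np.isfinite(P).all(1)]
    q=P[(abs(P[:,0]-562)<28)&(P[:,1]>150)&(P[:,1]<268)&(P[:,2]>15)&(P[:,2]<33)]
    print(n,len(q),np.percentile(q[:,2],[50,98]),cv2.minAreaRect(q[:,:2].astype(np.float32)),q[:,1].min())
    top=q[q[:,2]>np.percentile(q[:,2],70)]; k=np.polyfit(top[:,1],top[:,0],1); print("axis x=",k,"x@y=200",np.polyval(k,200), np.degrees(np.arctan(k[0])))
    f=P[(abs(P[:,0]-562)<60)&(abs(P[:,1]-160)<15)&(P[:,2]<12)]; print("floor",np.median(f[:,2]))
    q=P[(abs(P[:,0]-540)<130)&(P[:,1]>255)&(P[:,1]<320)&(P[:,2]>31.5)&(P[:,2]<42)&(abs(P[:,0]-540)<100)]
    print("coupon",cv2.minAreaRect(q[:,:2].astype(np.float32)),np.median(q[:,2]))
    q=P[(abs(P[:,0]-547)<35)&(abs(P[:,1]-98)<35)&(P[:,2]>12)&(P[:,2]<35)]; print("short",cv2.minAreaRect(q[:,:2].astype(np.float32)) if len(q)>20 else 0)
E
```

```text
time: 2.73
tool_pos: [556.6, 23.6, 280.4]
tcp_rot: [-180.0, 0.0, 89.4]
ft_force: [0.9, -0.3, -0.0]
finger_gap: 60.3
grip_force: 0.0
time: 3.32
tool_pos: [564.5, 212.0, 259.7]
tcp_rot: [-179.9, 0.0, 89.7]
ft_force: [-0.1, -0.5, 0.8]
finger_gap: 55.3
grip_force: 0.0
3.3667 [564.84762956 210.61965267 260.12440339] [-1.79944390e+02  3.91327223e-02  8.96599595e+01] 55.12250639678817
w2 1909 [28.68746819 31.22167957] ((564.6744995117188, 228.51083374023438), (24.679889678955078, 85.33806610107422), 11.801761627197266) 185.27118974644313
axis x= [-2.01064812e-01  6.10484412e+02] x@y=200 570.2714492286271 -11.36858316301587
floor 5.459035743550743
coupon ((532.8403930664062, 281.42596435546875), (186.05345153808594, 52.7241325378418), 5.340934753417969) 35.684107298071794
short ((544.7459106445312, 94.24516296386719), (70.19734191894531, 46.895450592041016), 5.693873882293701)
top0 331 [26.48132958 32.00644241] ((563.5774536132812, 227.62832641601562), (25.663362503051758, 85.95218658447266), 12.040876388549805) 184.46050744896257
axis x= [-1.96871853e-01  6.08185142e+02] x@y=200 568.8107714316627 -11.137493102117217
floor 4.600640406692901
coupon ((532.5435180664062, 282.65655517578125), (185.69638061523438, 48.10919952392578), 5.834105491638184) 34.691608603123846
short ((543.5428466796875, 93.29637145996094), (63.3538818359375, 44.98313522338867), 5.5116658210754395)
```

View pics/w2.png

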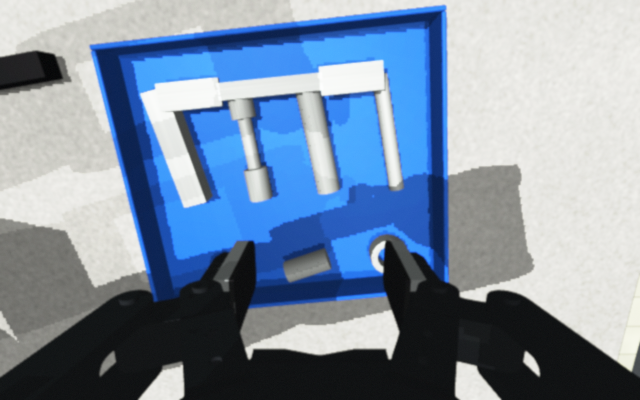

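The wrist view confirms the choice: the plain bar runs from (310,95) to (328,190). The waisted bar (250,150) is on its left, the thin bar (390,130) on its right and the short bar (305,263) below. I'll grasp its free end, with the tool tilted 30° so the body stays clear of the clamp later.

```bash

python3 -m handwheel '[[0,0,0,0,0,-5.85,0.055],[0,0,0,0,0,-5.85,0.055],[0,0,0,0,6,0,0.055],[0,0,0,0,6,0,0.055],[0,0,0,0,6,0,0.055],[0,0,0,0,6,0,0.055],[0,0,0,0,6,0,0.055]]'
python3 -m handwheel '[[-0.0166,0.0007,0.0227,0,0,0,0.055],[-0.0166,0.0007,0.0227,0,0,0,0.055],[-0.0166,0.0007,0.0227,0,0,0,0.055],[-0.0166,0.0007,0.0227,0,0,0,0.055],[-0.0166,0.0007,0.0227,0,0,0,0.055],[0,0,0,0,0,0,0.055],[0,0,0,0,0,0,0.055]]'
python3 - <<'E'
from h import *
d=np.array([-.1995,.98,0]);t=np.radians(30);z=d*np.sin(t)-np.array([0,0,np.cos(t)]);x=d*np.cos(t)+np.array([0,0,np.sin(t)])
plan([571.3,196.5,30],R.from_matrix(np.c_[x,np.cross(z,x),z]))
P=np.load("w2.npy")
for v in range(60,110,5):print(v,P[v,310].round(0))
E
```

```text
time: 3.95
tool_pos: [566.3, 208.2, 262.3]
tcp_rot: [179.8, -30.2, 101.3]
ft_force: [-0.7, -0.3, 0.0]
finger_gap: 54.7
grip_force: 0.0
time: 4.53
tool_pos: [570.6, 194.6, 119.8]
tcp_rot: [-179.7, -30.0, 101.1]
ft_force: [0.1, 0.4, 0.9]
finger_gap: 55.0
grip_force: 0.0
t 4.53 shift0 [-43.4   1.5  78.6] turn [-0.1  -0.05 -0.34] shift_if_turn_first [-43.4   1.1  78.6]
60 [554. 319.   6.]
65 [554. 315.   8.]
70 [554. 310.   5.]
75 [555. 303.  37.]
80 [555. 298.  36.]
85 [555. 294.  36.]
90 [555. 289.  35.]
95 [555. 285.  31.]
100 [555. 280.  32.]
105 [554. 276.  30.]
```

```bash

python3 -m handwheel '[[-0.0087,0.0002,0.0157,0,0,0,0.055],[-0.0087,0.0002,0.0157,0,0,0,0.055],[-0.0087,0.0002,0.0157,0,0,0,0.055],[-0.0087,0.0002,0.0157,0,0,0,0.055],[-0.0087,0.0002,0.0157,0,0,0,0.055],[0,0,0,0,0,0,0.055]]' 100
python3 -m handwheel '[[0,0,0,0,0,0,0.015],[0,0,0,0,0,0,0.015],[0,0,0,0,0,0,0.015],[0,0,0,0,0,0,0.015],[0,0,0,0,0,0,0.015],[0,0,0,0,0,0,0.015],[0,0,0,0,0,0,0.015]]' 100
```

```text
time: 5.03
tool_pos: [571.8, 197.2, 30.4]
tcp_rot: [-179.9, -30.0, 101.3]
ft_force: [-1.8, -0.2, -1.4]
finger_gap: 55.1
grip_force: 0.0
time: 5.62
tool_pos: [574.3, 197.3, 34.4]
tcp_rot: [179.7, -30.0, 101.6]
ft_force: [-2.5, -4.0, 7.7]
finger_gap: 20.5
grip_force: 97.8
```

```bash
python3 - <<'E'
from h import *
im,P=cloud("wrist"); s=r.sense(); print(s["tool_pos"],s["finger_gap"],s["ft_force"],s["wrist_torque"])
sd,Q=cloud("side"); 
a=cv2.resize(sd[180:340,160:360],None,fx=2,fy=2,interpolation=3); cv2.imwrite("pics/g1.png",np.hstack([im[60:380,120:520],a]))
E
```

```text
[574.25186081 197.2811855   34.40462509] 20.84224213948255 [-2.68790387 -3.02377445  8.595837  ] [-0.11454875  0.43881698  0.44493941]
```

View pics/g1.png

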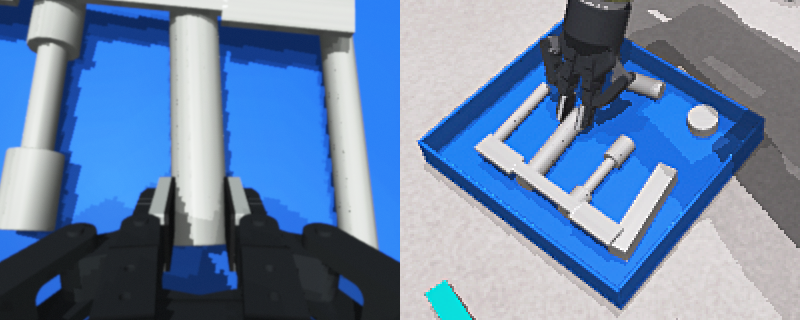

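The bar's end sits between the pads, at about (200,215). But the gap reads 20.5, not 25, and the tool was lifted 4 mm, so the grip may be above the axis. I'll reopen slightly to test that.

```bash

python3 -m handwheel '[[0,0.002,0,0,0,0,0.036],[0,0,0,0,0,0,0.036],[0,0,0,0,0,0,0.036],[0,0,0,0,0,0,0.036]]' 
python3 -m handwheel '[[-0.002,0,0.0035,0,0,0,0.036],[0,0,0,0,0,0,0.036],[0,0,0,0,0,0,0.036]]'
```

```text
time: 6.05
tool_pos: [574.7, 198.0, 31.7]
tcp_rot: [180.0, -30.0, 101.5]
ft_force: [0.7, -0.4, 0.1]
finger_gap: 35.7
grip_force: 0.0
time: 6.3
tool_pos: [573.8, 198.0, 26.6]
tcp_rot: [-179.9, -30.0, 101.4]
ft_force: [-0.5, 1.0, 0.3]
finger_gap: 35.9
grip_force: 0.0
```

```bash

python3 -m handwheel '[[-0.0015,0,0.0026,0,0,0,0.036],[0,0,0,0,0,0,0.036],[0,0,0,0,0,0,0.036]]' 
python3 -m handwheel '[[-0.001,0,0.0017,0,0,0,0.036],[0,0,0,0,0,0,0.036],[0,0,0,0,0,0,0.036]]'
```

```text
time: 6.55
tool_pos: [574.6, 198.0, 24.5]
tcp_rot: [180.0, -30.0, 101.5]
ft_force: [-0.3, 0.2, 4.1]
finger_gap: 36.2
grip_force: 1.9
time: 6.8
tool_pos: [574.7, 198.1, 24.1]
tcp_rot: [180.0, -30.1, 101.5]
ft_force: [-6.6, -4.7, 17.6]
finger_gap: 35.9
grip_force: 8.7
```

```bash

python3 -m handwheel '[[0.0012,0,-0.0022,0,0,0,0.036],[0,0,0,0,0,0,0.015],[0,0,0,0,0,0,0.015],[0,0,0,0,0,0,0.015],[0,0,0,0,0,0,0.015],[0,0,0,0,0,0,0.015],[0,0,0,0,0,0,0.015]]' 100
python3 - <<'E'
from h import *
s=r.sense(); print(s["tool_pos"],s["finger_gap"],s["ft_force"],s["wrist_torque"])
E
```

```text
time: 7.38
tool_pos: [574.9, 197.9, 25.5]
tcp_rot: [179.9, -30.0, 101.5]
ft_force: [-3.0, -3.1, 9.6]
finger_gap: 22.1
grip_force: 98.9
[574.85233365 197.89277986  25.53472652] 22.077788227566728 [-2.98574859 -3.10280918  9.62202711] [0.07070771 0.47885201 0.31454438]
```

```bash

python3 -m handwheel '[[0.001,0,-0.0017,0,0,0,0.01],[-0.0087,0,-0.005,0,0,0,0.01],[-0.0087,0,-0.005,0,0,0,0.01],[-0.0087,0,-0.005,0,0,0,0.01],[-0.0087,0,-0.005,0,0,0,0.01],[0,0,0,0,0,0,0.01]]'
python3 -m handwheel '[[0.005,0,-0.0087,0,0,0,0.01],[0.005,0,-0.0087,0,0,0,0.01],[0.005,0,-0.0087,0,0,0,0.01],[0.01,0,-0.0174,0,0,0,0.01],[0.01,0,-0.0174,0,0,0,0.01],[0.01,0,-0.0174,0,0,0,0.01],[0,0,0,0,0,0,0.01],[0,0,0,0,0,0,0.01]]'
python3 - <<'E'
from h import *
im,P=cloud("wrist"); s=r.sense(); print(s["tool_pos"],s["finger_gap"],s["ft_force"],s["wrist_torque"])
P=np.load("w2.npy")*0+P
R0=R.from_euler('xyz',s["tcp_rot"],degrees=True)
T=R0.inv().apply((P.reshape(-1,3)-s["tool_pos"])).reshape(P.shape)
np.save("g2T.npy",T); np.save("g2.npy",P); cv2.imwrite("pics/g2.png",im)
E
```

```text
time: 7.88
tool_pos: [582.9, 155.8, 26.0]
tcp_rot: [-180.0, -29.9, 101.3]
ft_force: [0.3, -1.9, -3.5]
finger_gap: 22.1
grip_force: 97.9
time: 8.55
tool_pos: [583.8, 158.5, 119.1]
tcp_rot: [179.7, -29.9, 101.6]
ft_force: [0.6, 0.1, -6.6]
finger_gap: 21.7
grip_force: 99.0
[582.5877092  158.46792208 117.22476343] 22.03401450452271 [ 0.66817887 -0.14058592 -6.67204222] [-0.9571998  -0.2418973  -0.06426371]
```

View pics/g2.png

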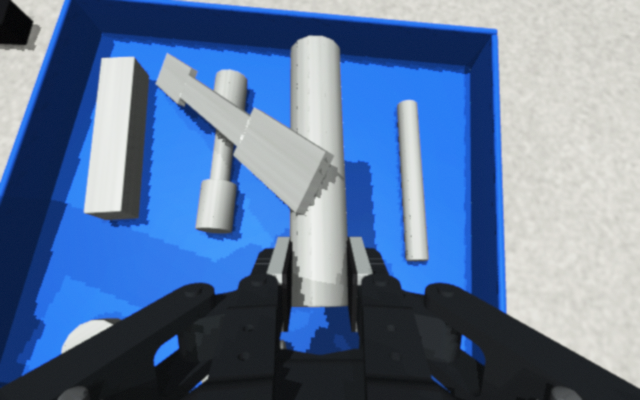

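The bar is held at (320,240), but the coupon came along. It leans across the bar from (175,75) to (315,185). I'll check how it lies in 3D.

```bash
python3 - <<'E'
from h import *
P=np.load("g2.npy")
for n,(u,v) in dict(farL=(170,65),farR=(190,90),mid=(240,130),rt=(330,160),rb=(303,208),c=(300,170),b1=(317,50),b2=(317,110),b3=(320,220),b4=(320,285),waist=(215,210),sq=(118,150),thin=(412,180)).items(): print(n,P[v,u].round(0))
print(r.sense()["joint_pos"].round(0))
E
```

```text
farL [441. 293.  29.]
farR [476. 262.  54.]
mid [529. 222.  97.]
rt [578. 201. 134.]
rb [572. 182. 127.]
c [567. 197. 128.]
b1 [562. 257. 123.]
b2 [568. 227. 123.]
b3 [579. 180. 123.]
b4 [584. 155. 125.]
waist [505. 191.  30.]
sq [428. 218.  32.]
thin [634. 241.  22.]
[ -6.  19.  92.  29.  80. -25.]
```

```bash

python3 -m handwheel '[[0,0.04,0,0,0,0,0.01],[0,0.04,0,0,0,0,0.01],[0,0,0,0,0,0,0.01],[0,0,0,0,0,0,0.01],[0,0,0,0,0,0,0.01],[0,0,0,0,0,0,0.01]]'
python3 - <<'E'
from h import *
im,P=cloud("wrist"); s=r.sense(); print(s["tool_pos"],s["finger_gap"],s["ft_force"],s["wrist_torque"])
np.save("g3.npy",P)
cv2.imwrite("pics/g3.png",cv2.resize(im,None,fx=.75,fy=.75))
E
```

```text
time: 9.1
tool_pos: [659.4, 174.3, 115.8]
tcp_rot: [-179.8, -30.0, 101.4]
ft_force: [0.2, 0.1, -5.3]
finger_gap: 21.7
grip_force: 99.5
[659.57882799 174.20721675 116.42883313] 21.91487481543748 [ 0.55292803 -0.70374038 -4.94296563] [-0.85590332 -0.14588243 -0.00624277]
```

View pics/g3.png

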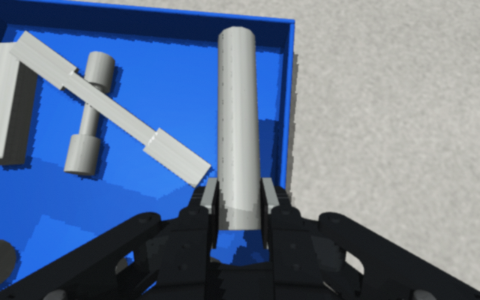

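The coupon has dropped off. It lies inside the crate from (30,45) to (195,170), and the bar is held alone at (237,130). Now I measure the bar in the tool frame.

```bash
cat > bar.py <<'E'
from h import *
from scipy.optimize import least_squares
def fit(P,s):
    "bar axis from its visible surface, fitted as a 12.5 mm cylinder"
    R0=R.from_euler('xyz',s["tcp_rot"],degrees=True); p=np.array(s["tool_pos"])
    q=P.reshape(-1,3); q=q[np.isfinite(q).all(1)]
    d=R0.apply([1,0,0]); d[2]=0; d/=np.linalg.norm(d); n=np.array([d[1],-d[0],0])
    a=(q-p)@d; b=(q-p)@n; h=q[:,2]-p[2]
    k=(abs(b)<14)&(a>22)&(a<130)&(h>-30)&(h<14); a,b,h=a[k],b[k],h[k]
    f=lambda v: np.hypot(b-v[0]-v[1]*a,h-v[2]-v[3]*a)-12.5
    v=least_squares(f,[0,0,-10,0],loss="soft_l1").x
    print("n",k.sum(),"res",np.abs(f(v)).mean().round(2),"side off@0",v[0].round(2),"yaw rel deg",np.degrees(np.arctan(v[1])).round(2),"axis h@0",v[2].round(2),"slope deg",np.degrees(np.arctan(v[3])).round(2),"far end a",np.percentile(a,99.7).round(1))
    return d,n,v
E
python3 - <<'E'
from bar import *
fit(np.load("g3.npy"),r.sense())
E
```

```text
n 9538 res 0.38 side off@0 -1.02 yaw rel deg -1.13 axis h@0 -8.25 slope deg -0.51 far end a 108.9
```

```bash

python3 -m handwheel '[[0.0173,0,-0.03,0,0,0,0.01],[0.0173,0,-0.03,0,0,0,0.01],[0.0173,0,-0.03,0,0,0,0.01],[0,0,0,1.5,0,-2.6,0.01]]'
python3 -m handwheel '[[-0.0288,-0.0139,-0.0166,0,0,0,0.01],[-0.0288,-0.0139,-0.0166,0,0,0,0.01],[-0.0288,-0.0139,-0.0166,0,0,0,0.01],[-0.0288,-0.0139,-0.0166,0,0,0,0.01],[-0.0288,-0.0139,-0.0166,0,0,0,0.01],[-0.0288,-0.0139,-0.0166,0,0,0,0.01],[-0.0288,-0.0139,-0.0166,0,0,0,0.01]]'
python3 -m handwheel '[[-0.0288,-0.0139,-0.0166,0,0,0,0.01],[-0.0288,-0.0139,-0.0166,0,0,0,0.01],[-0.0288,-0.0139,-0.0166,0,0,0,0.01],[-0.0288,-0.0139,-0.0166,0,0,0,0.01],[-0.0288,-0.0139,-0.0166,0,0,0,0.01],[-0.0288,-0.0139,-0.0166,0,0,0,0.01],[-0.0288,-0.0139,-0.0166,0,0,0,0.01],[0,0,0,0,0,0,0.01]]'
cat >> h.py <<'E'
def tilted(heading,tilt=30):
    a,t=np.radians([heading,tilt]); d=np.array([np.cos(a),np.sin(a),0]); Z=np.array([0,0,1])
    x=d*np.cos(t)+Z*np.sin(t); z=d*np.sin(t)-Z*np.cos(t); return R.from_matrix(np.c_[x,np.cross(z,x),z])
E
python3 - <<'E'
from bar import *
im,P=cloud("wrist"); s=r.sense(); print(s["tool_pos"],s["tcp_rot"]); d,n,v=fit(P,s)
plan([586.8,-325.3,63.4],tilted(104.4))
p=P.reshape(-1,3); 
for nm,lo,hi in(("tbar",107,135),("bridge",90,103)):
    q=p[(np.hypot(p[:,0]-546,p[:,1]+182)<75)&(p[:,2]>lo)&(p[:,2]<hi)]; print(nm,len(q), cv2.minAreaRect(q[:,:2].astype(np.float32)) if len(q)>20 else 0,np.median(q[:,2]) if len(q) else 0)
E
```

```text
time: 9.48
tool_pos: [663.4, 174.3, 231.9]
tcp_rot: [179.1, -29.9, 104.8]
ft_force: [1.4, 0.4, -2.6]
finger_gap: 21.6
grip_force: 100.3
time: 10.07
tool_pos: [623.5, -76.9, 221.5]
tcp_rot: [179.9, -30.0, 104.5]
ft_force: [0.2, 0.5, -5.4]
finger_gap: 22.5
grip_force: 100.1
time: 10.73
tool_pos: [585.4, -331.9, 219.7]
tcp_rot: [-179.9, -29.9, 104.0]
ft_force: [-0.1, -0.0, -5.3]
finger_gap: 21.7
grip_force: 100.3
[ 586.53421849 -328.95558594  219.93848867] [-179.97969973  -29.96122738  104.11853818]
n 8653 res 0.38 side off@0 -2.59 yaw rel deg -1.16 axis h@0 -7.89 slope deg -0.71 far end a 106.2
t 10.78 shift0 [-75.2   1.2 137.4] turn [ 0.12  0.04 -0.24] shift_if_turn_first [-75.3   1.2 137.3]
tbar 1162 ((546.1417236328125, -183.7174530029297), (122.97209930419922, 10.519837379455566), 36.27433395385742) 121.90332756607347
bridge 861 ((546.3098754882812, -182.97418212890625), (81.8503189086914, 20.533611297607422), 16.04460334777832) 96.92412398426009
```

```bash
sed -i 's/^def cloud(name):/def cloud(name,ws=False):/; s/^    return im,P$/    return (im,P,s) if ws else (im,P)/' h.py
python3 - <<'E'
from bar import *
for i in range(4):
    im,P,s=cloud("wrist",True); print(s["tool_pos"].round(1),s["tcp_rot"].round(1)); fit(P,s)
    p=P.reshape(-1,3); q=p[(np.hypot(p[:,0]-546,p[:,1]+182)<60)&(p[:,2]>90)&(p[:,2]<103)]; print(cv2.minAreaRect(q[:,:2].astype(np.float32)))
E
```

```text
[ 586.5 -329.   219.9] [-180.   -30.   104.1]
n 9543 res 0.38 side off@0 -0.76 yaw rel deg -1.2 axis h@0 -7.59 slope deg -0.59 far end a 108.7
((546.071044921875, -182.83871459960938), (81.79683685302734, 21.055583953857422), 15.66142749786377)
[ 587.4 -326.8  220.4] [180.  -30.  104.3]
n 9558 res 0.38 side off@0 -0.7 yaw rel deg -1.2 axis h@0 -7.59 slope deg -0.56 far end a 108.9
((546.3848266601562, -183.15011596679688), (81.51465606689453, 20.50860023498535), 16.126113891601562)
[ 588.  -325.3  220.8] [179.9 -30.  104.4]
n 9561 res 0.38 side off@0 -0.72 yaw rel deg -1.19 axis h@0 -7.6 slope deg -0.53 far end a 108.8
((546.3447875976562, -183.1881866455078), (81.38359069824219, 20.763463973999023), 16.686752319335938)
[ 588.4 -324.4  221. ] [179.9 -30.  104.5]
n 9571 res 0.38 side off@0 -0.74 yaw rel deg -1.16 axis h@0 -7.61 slope deg -0.54 far end a 108.9
((545.9566040039062, -183.02993774414062), (81.92813110351562, 20.98207664489746), 15.950496673583984)
```

```bash

python3 -m handwheel '[[-0.0133,-0.0003,0.0227,0,0,0,0.01],[-0.0133,-0.0003,0.0227,0,0,0,0.01],[-0.0133,-0.0003,0.0227,0,0,0,0.01],[-0.0133,-0.0003,0.0227,0,0,0,0.01],[-0.0133,-0.0003,0.0227,0,0,0,0.01],[-0.0133,-0.0003,0.0227,0,0,0,0.01],[0,0,0,0,0,0,0.01],[0,0,0,0,0,0,0.01]]'
python3 -m handwheel '[[0,0,0,0,0,0,0.01],[0,0,0,0,0,0,0.01],[0,0,0,0,0,0,0.01]]'
python3 - <<'E'
from bar import *
for i in range(2):
    im,P,s=cloud("wrist",True); print(s["tool_pos"].round(1),s["tcp_rot"].round(1)); fit(P,s)
    p=P.reshape(-1,3); q=p[(np.hypot(p[:,0]-546,p[:,1]+182)<60)&(p[:,2]>90)&(p[:,2]<103)]; print(len(q),cv2.minAreaRect(q[:,:2].astype(np.float32)),np.median(q[:,2]))
plan([586.8,-325.8,62.8],tilted(104.4))
cv2.imwrite("pics/pre.png",im)
E
```

```text
time: 11.65
tool_pos: [586.1, -324.1, 61.4]
tcp_rot: [-179.9, -30.2, 104.5]
ft_force: [-0.2, 0.1, -4.0]
finger_gap: 22.0
grip_force: 99.5
time: 11.9
tool_pos: [588.3, -327.2, 65.6]
tcp_rot: [179.8, -29.8, 104.6]
ft_force: [0.0, -0.4, -4.0]
finger_gap: 21.6
grip_force: 99.6
[ 588.3 -327.2   65.6] [179.8 -29.8 104.6]
n 9946 res 0.52 side off@0 -1.17 yaw rel deg -0.6 axis h@0 -7.41 slope deg -0.97 far end a 129.5
0 ((0.0, 0.0), (0.0, 0.0), 0.0) nan
[ 588.  -327.2   65.1] [179.8 -29.8 104.5]
n 9961 res 0.52 side off@0 -1.16 yaw rel deg -0.62 axis h@0 -7.42 slope deg -0.94 far end a 129.3
0 ((0.0, 0.0), (0.0, 0.0), 0.0) nan
t 12.0 shift0 [ 0.4 -0.6  2.3] turn [0.06 0.14 0.09] shift_if_turn_first [ 0.4 -0.6  2.3]
  return _methods._mean(a, axis=axis, dtype=dtype,
  ret = ret.dtype.type(ret / rcount)
```

```bash

python3 -m handwheel '[[0.0004,-0.0006,0.002,0,0,0,0.01],[0,0,0,0,0,0,0.01],[0.0087,-0.0002,0.005,0,0,0,0.01],[0.0087,-0.0002,0.005,0,0,0,0.01],[0.0087,-0.0002,0.005,0,0,0,0.01],[0,0,0,0,0,0,0.01],[0,0,0,0,0,0,0.01]]'
python3 -m handwheel '[[0,0,0,0,0,0,0.01],[0,0,0,0,0,0,0.01],[0,0,0,0,0,0,0.01]]'
python3 - <<'E'
from h import *
plan([578.8,-297.0,62.8],tilted(104.4))
E
```

```text
time: 12.58
tool_pos: [577.9, -296.0, 61.5]
tcp_rot: [180.0, -30.0, 104.5]
ft_force: [1.5, 0.3, -3.5]
finger_gap: 21.9
grip_force: 100.1
time: 12.83
tool_pos: [578.0, -296.1, 61.0]
tcp_rot: [180.0, -30.0, 104.5]
ft_force: [2.3, 0.6, -2.7]
finger_gap: 22.2
grip_force: 100.0
t 12.83 shift0 [-0.   0.6 -2.2] turn [-0.02 -0.05  0.04] shift_if_turn_first [-0.1  0.6 -2.2]
```

```bash

python3 -m handwheel '[[0.0092,-0.0002,0.0041,0,0,0,0.01],[0.0087,-0.0002,0.005,0,0,0,0.01],[0,0,0,0,0,0,0.01],[0,0,0,0,0,0,0.01]]'
python3 -m handwheel '[[0.0087,-0.0002,0.005,0,0,0,0.01],[0.0087,-0.0002,0.005,0,0,0,0.01],[0,0,0,0,0,0,0.01],[0,0,0,0,0,0,0.01]]'
python3 - <<'E'
from h import *
plan([568.1,-258.4,62.8],tilted(104.4))
E
```

```text
time: 13.17
tool_pos: [572.3, -276.3, 61.8]
tcp_rot: [-180.0, -30.1, 104.5]
ft_force: [0.6, 0.7, -3.3]
finger_gap: 22.0
grip_force: 99.8
time: 13.5
tool_pos: [567.0, -257.7, 62.0]
tcp_rot: [-180.0, -30.0, 104.5]
ft_force: [0.5, -0.2, -3.8]
finger_gap: 21.7
grip_force: 100.0
t 13.5 shift0 [-0.5  0.9 -1.2] turn [-0.06 -0.02  0.05] shift_if_turn_first [-0.5  0.9 -1.2]
```

```bash

python3 -m handwheel '[[0.0087,0,0.005,0,0,0,0.01],[0.0087,0,0.005,0,0,0,0.01],[0.0078,0,0.0045,0,0,0,0.01],[0,0,0,0,0,0,0.01],[0,0,0,0,0,0,0.01],[0,0,0,0,0,0,0.01]]'
python3 - <<'E'
from h import *
plan([559.9,-229.5,60.8],tilted(104.4))
im,P,s=cloud("top",True); t=cv2.resize(im[120:230,360:480],None,fx=3.6,fy=3.6,interpolation=3)
sd,Q=cloud("side"); q=cv2.resize(sd[115:205,290:410],None,fx=3.3,fy=3.3,interpolation=3)
t=cv2.resize(t,(396,363)); q=cv2.resize(q,(396,363)); cv2.imwrite("pics/ins.png",np.hstack([t,q]))
E
```

```text
time: 14.0
tool_pos: [560.0, -230.1, 62.3]
tcp_rot: [180.0, -30.0, 104.4]
ft_force: [-0.4, -0.4, -6.0]
finger_gap: 21.6
grip_force: 100.1
t 14.0 shift0 [-0.2  0.1  1.6] turn [-0.01  0.04  0.03] shift_if_turn_first [-0.2  0.1  1.6]
```

View pics/ins.png

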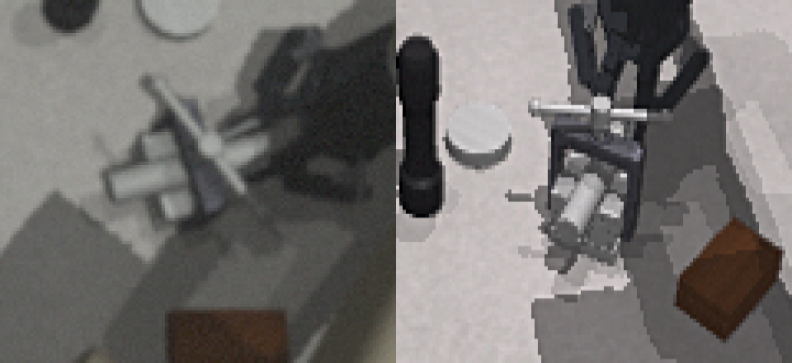

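The views show the bar in the V under the bridge, its free end at (115,182) left and (570,228) right. The scope, test block and case are untouched. Now I lower, release and back off.

```bash

python3 -m handwheel '[[-0.0009,0,0.0015,0,0,0,0.01],[0,0,0,0,0,0,0.01],[0,0,0,0,0,0,0.01],[0,0,0,0,0,0,0.01]]'
python3 -m handwheel '[[0,0,0,0,0,0,0.045],[0,0,0,0,0,0,0.045],[0,0,0,0,0,0,0.045],[0,0,0,0,0,0,0.045],[0,0,0,0,0,0,0.045]]'
python3 -m handwheel '[[0,0,-0.01,0,0,0,0.045],[0,0,-0.02,0,0,0,0.045],[0,0,-0.03,0,0,0,0.045],[0,0,-0.035,0,0,0,0.045],[0,0,-0.035,0,0,0,0.045],[0,0,-0.035,0,0,0,0.045],[0,0,0,0,0,0,0.045],[0,0,0,0,0,0,0.045]]'
python3 -m handwheel '[[0,0,0,0,0,0,0.045],[0,0,0,0,0,0,0.045],[0,0,0,0,0,0,0.045],[0,0,0,0,0,0,0.045]]'
python3 - <<'E'
from bar import *
im,P,s=cloud("wrist",True); print(s["tool_pos"].round(1),s["tcp_rot"].round(1))
cv2.imwrite("pics/seat.png",im); np.save("seat.npy",P)
e=np.array([-.269,.963,0]);n=np.array([.963,.269,0]);o=np.array([546.1,-182.6,0])
for src,Q in(("wrist",P),("top",cloud("top")[1])):
    q=Q.reshape(-1,3);q=q[np.isfinite(q).all(1)]; a=(q-o)@e;b=(q-o)@n;h=q[:,2]
    k=(abs(b)<14)&(abs(a)>12)&(abs(a)<75)&(h>48)&(h<72); A,B,H=a[k],b[k],h[k]
    f=lambda v:np.hypot(B-v[0]-v[1]*A,H-v[2]-v[3]*A)-12.5
    v=least_squares(f,[0,0,52.7,0],loss="soft_l1").x
    print(src,k.sum(),v.round(3),"ends",np.percentile(A,[.3,99.7]).round(1))
    for nm,lo,hi,rad in(("tbar",107,135,75),("bridge",90,103,60)):
        w=q[(np.hypot(q[:,0]-546,q[:,1]+182)<rad)&(h>lo)&(h<hi)]
        if len(w)>20: print(nm,len(w),cv2.minAreaRect(w[:,:2].astype(np.float32)),np.median(w[:,2]))
E
```

```text
time: 14.43
tool_pos: [560.0, -230.1, 60.9]
tcp_rot: [180.0, -30.0, 104.4]
ft_force: [-1.4, -2.7, -0.6]
finger_gap: 22.1
grip_force: 100.6
time: 14.85
tool_pos: [560.0, -229.3, 60.6]
tcp_rot: [180.0, -30.0, 104.5]
ft_force: [0.0, 0.4, -0.4]
finger_gap: 44.8
grip_force: 0.0
time: 15.52
tool_pos: [581.6, -311.6, 207.0]
tcp_rot: [179.7, -29.7, 104.5]
ft_force: [0.1, 0.6, -0.6]
finger_gap: 44.8
grip_force: 0.0
time: 15.85
tool_pos: [579.9, -308.5, 202.1]
tcp_rot: [-179.9, -30.1, 104.4]
ft_force: [0.2, -0.2, -0.5]
finger_gap: 44.5
grip_force: 0.0
[ 579.9 -308.5  202.1] [-179.9  -30.1  104.4]
wrist 1999 [-1.1300e-01 -8.0000e-03  5.3492e+01  4.0000e-03] ends [-60.2  59.5]
tbar 2458 ((546.3153076171875, -183.25909423828125), (122.80591583251953, 18.06035041809082), 39.52839279174805) 122.09750618369071
bridge 2075 ((546.2886352539062, -183.32891845703125), (81.83295440673828, 21.115062713623047), 16.794687271118164) 97.06058336789309
top 344 [-7.8800e-01 -1.1000e-02  5.2281e+01 -9.0000e-03] ends [-60.5  60.2]
tbar 235 ((544.8828125, -183.25328063964844), (122.33589172363281, 18.04864501953125), 40.308834075927734) 121.02086140042324
bridge 213 ((544.88232421875, -182.79031372070312), (81.75115203857422, 20.654611587524414), 15.6546049118042) 95.40484300299121
```

The bar is seated and centred: its ends are at −60 and +60 mm, sideways error is about 0, and it is aligned to within 0.5°. Next the tool goes upright over the screw with the fingers astride it, to push the T-bar as a couple.

```bash

python3 -m handwheel '[[0,0,0,0,-6,0,0.06],[0,0,0,0,-6,0,0.06],[0,0,0,0,-6,0,0.06],[0,0,0,0,-6,0,0.06],[0,0,0,0,-6,0,0.06],[0,0,0,0,0,-6.5,0.06],[0,0,0,0,0,-6.5,0.06]]' 60
python3 -m handwheel '[[0,0,0,0,0,-6.5,0.06],[0,0,0,0,0,-6.5,0.06],[0,0,0,0,0,-6.5,0.06],[0,0,0,0,0,-6.5,0.06],[0,0,0,0,0,-6.5,0.06],[0,0,0,0,0,-6.5,0.06],[0,0,0,0,0,-6.5,0.06],[0,0,0,0,0,-6.5,0.06]]'
python3 -m handwheel '[[0.0142,0.0292,0.0055,0,0,0,0.06],[0.0142,0.0292,0.0055,0,0,0,0.06],[0.0142,0.0292,0.0055,0,0,0,0.06],[0.0142,0.0292,0.0055,0,0,0,0.06],[0,0,0,0,0,0,0.06],[0,0,0,0,0,0,0.06],[0,0,0,0,0,0,0.06],[0,0,0,0,0,0,0.06]]'
python3 -m handwheel '[[0,0,0,0,0,0,0.06],[0,0,0,0,0,0,0.06],[0,0,0,0,0,0,0.06],[0,0,0,0,0,0,0.06]]'
python3 - <<'E'
from h import *
plan([546.2,-182.9,115.3],[180,0,169]); print(r.sense()["joint_pos"].round(1),r.sense()["wrist_torque"])
E
```

```text
time: 16.53
tool_pos: [580.1, -307.2, 203.5]
tcp_rot: [-180.0, 0.0, 117.9]
ft_force: [-0.7, -0.5, -0.3]
finger_gap: 60.1
grip_force: 0.0
time: 17.2
tool_pos: [580.2, -309.0, 203.1]
tcp_rot: [180.0, -0.0, 169.8]
ft_force: [0.7, 0.7, 0.2]
finger_gap: 60.4
grip_force: 0.0
time: 17.87
tool_pos: [546.5, -185.1, 182.0]
tcp_rot: [-180.0, 0.1, 169.4]
ft_force: [-0.3, 0.5, -0.2]
finger_gap: 59.7
grip_force: 0.0
time: 18.2
tool_pos: [546.0, -184.6, 181.4]
tcp_rot: [180.0, -0.0, 169.4]
ft_force: [-0.2, 0.6, -0.6]
finger_gap: 59.9
grip_force: 0.0
t 18.2 shift0 [ 0.2  1.7 66.1] turn [ 0.   -0.    0.41] shift_if_turn_first [ 0.2  1.7 66.1]
[ -23.8    6.2   93.9    0.    79.9 -103.2] [ 0.00816355 -0.03944601 -0.03144081]
```

```bash

python3 -m handwheel '[[0,0.0017,0.016,0,0,0,0.06],[0,0,0.016,0,0,0,0.06],[0,0,0.014,0,0,0,0.06],[0,0,0.01,0,0,0,0.06],[0,0,0.006,0,0,0,0.06],[0,0,0.003,0,0,0,0.06],[0,0,0,0,0,0,0.06],[0,0,0,0,0,0,0.06]]'
python3 -m handwheel '[[0,0,0,0,0,0,0.06],[0,0,0,0,0,0,0.06],[0,0,0,0,0,0,0.06]]'
python3 - <<'E'
from h import *
s=r.sense();print(s["tool_pos"],s["tcp_rot"],s["ft_force"],s["wrist_torque"])
E
```

```text
time: 18.87
tool_pos: [546.7, -182.7, 117.0]
tcp_rot: [-180.0, 0.0, 169.4]
ft_force: [1.0, -0.2, -0.6]
finger_gap: 60.2
grip_force: 0.0
time: 19.12
tool_pos: [546.7, -182.6, 117.1]
tcp_rot: [-180.0, 0.1, 169.4]
ft_force: [0.3, 0.8, -0.3]
finger_gap: 59.7
grip_force: 0.0
[ 546.72571928 -182.62599968  117.12698001] [-1.79985188e+02  6.59878917e-02  1.69447503e+02] [ 0.30236469  0.81694578 -0.30032142] [0.01150617 0.019131   0.0246003 ]
```

```bash
cat > q.py <<'E'
from h import *
s=r.sense();print("T",s["time"],"yaw",s["tcp_rot"][2].round(1),"F",s["ft_force"].round(1),"M",s["wrist_torque"].round(3),s["tool_pos"].round(1))
E
python3 -m handwheel '[[0,0,0.0015,0,0,6,0.06],[0,0,0,0,0,6,0.06],[0,0,0,0,0,6,0.06],[0,0,0,0,0,6,0.06]]' >/dev/null; python3 q.py
python3 -m handwheel '[[0,0,0,0,0,6,0.06],[0,0,0,0,0,6,0.06],[0,0,0,0,0,6,0.06],[0,0,0,0,0,6,0.06]]' >/dev/null; python3 q.py
python3 -m handwheel '[[0,0,0,0,0,6,0.06],[0,0,0,0,0,6,0.06],[0,0,0,0,0,6,0.06],[0,0,0,0,0,6,0.06]]' >/dev/null; python3 q.py
python3 -m handwheel '[[0,0,0,0,0,6,0.06],[0,0,0,0,0,6,0.06],[0,0,0,0,0,6,0.06],[0,0,0,0,0,6,0.06]]' >/dev/null; python3 q.py
```

```text
T 19.45 yaw 145.1 F [ 0.9 -0.2 -0.4] M [-0.124 -0.098 -0.021] [ 546.6 -182.6  115.3]
T 19.7833 yaw 121.1 F [-0.  -1.3 -1.4] M [-0.118 -0.061  0.036] [ 546.6 -182.7  115.3]
T 20.1167 yaw 97.1 F [ 0.1 -1.  -1. ] M [-0.15  -0.066 -0.04 ] [ 546.4 -182.7  115.2]
T 20.45 yaw 73.1 F [-0.6 -0.5 -1.2] M [-0.062 -0.028  0.036] [ 546.4 -182.6  115.2]
```

```bash
cat > tb.py <<'E'
from h import *
im,P,s=cloud("wrist",True); y=s["tcp_rot"][2]
q=P.reshape(-1,3);q=q[np.isfinite(q).all(1)]
w=q[(np.hypot(q[:,0]-546.2,q[:,1]+182.9)<66)&(q[:,2]>106)&(q[:,2]<135)]
# keep points clear of fingers
Rt=R.from_euler('xyz',s["tcp_rot"],degrees=True); t=Rt.inv().apply(w-s["tool_pos"])
im2,Q=cloud("top"); p=Q.reshape(-1,3);p=p[np.isfinite(p).all(1)]
def ang(w):
    if len(w)<20: return None
    v=np.linalg.svd(w[:,:2]-w[:,:2].mean(0),full_matrices=False)[2][0]; return np.degrees(np.arctan2(v[1],v[0]))%180
k=(t[:,0]>-70)&(abs(t[:,1])<28); print("yaw",y.round(1),"wrist n",k.sum(),"rod angle",ang(w[k]),"z head",np.percentile(w[k][:,2],98) if k.sum() else 0)
cv2.imwrite("pics/tb_%05d.png"%int(s["time"]*100),im)
E
python3 tb.py
```

```text
yaw 73.1 wrist n 4753 rod angle 136.06559686858407 z head 126.0683961802838
```

```bash
cat > q.py <<'E'
from h import *
import sys
M=[];F=[]
for i in range(int(sys.argv[1]) if len(sys.argv)>1 else 1):
    s=r.sense();M.append(s["wrist_torque"]);F.append(s["ft_force"])
    if len(sys.argv)>1: r.snapshot("wrist")
print("T",round(s["time"],2),"yaw",s["tcp_rot"][2].round(1),"F",np.mean(F,0).round(1),"M",np.mean(M,0).round(3),s["tool_pos"].round(1),"gap",round(s["finger_gap"],1))
E
python3 -m handwheel '[[0,0,0,0,0,6,0.06],[0,0,0,0,0,6,0.06],[0,0,0,0,0,6,0.06],[0,0,0,0,0,6,0.06],[0,0,0,0,0,6,0.06],[0,0,0,0,0,6,0.06],[0,0,0,0,0,6,0.06],[0,0,0,0,0,6,0.06]]' >/dev/null; python3 q.py 5
python3 -m handwheel '[[0,0,0,0,0,6,0.06],[0,0,0,0,0,6,0.06],[0,0,0,0,0,6,0.06],[0,0,0,0,0,6,0.06]]' >/dev/null; python3 q.py 5
python3 -m handwheel '[[0,0,0,0,0,6,0.06],[0,0,0,0,0,6,0.06],[0,0,0,0,0,6,0.06]]' >/dev/null; python3 q.py 5
```

```text
T 21.42 yaw 25.8 F [0.3 0.5 0.1] M [ 0.018 -0.053  0.008] [ 546.4 -182.5  115.1] gap 60.1
T 22.0 yaw 1.8 F [ 0.3 -0.3 -0.6] M [-0.009 -0.065  0.023] [ 546.3 -182.5  114.9] gap 60.0
T 22.5 yaw -16.2 F [0.4 0.1 0.4] M [-0.042 -0.029  0.008] [ 546.2 -182.5  114.9] gap 60.0
```

```bash

python3 -m handwheel '[[0,0,0,0,0,6,0.06],[0,0,0,0,0,6,0.06],[0,0,0,0,0,6,0.06]]' >/dev/null; python3 q.py 5
python3 -m handwheel '[[0,0,0,0,0,6,0.06],[0,0,0,0,0,6,0.06],[0,0,0,0,0,6,0.06]]' >/dev/null; python3 q.py 5
python3 -m handwheel '[[0,0,0,0,0,6,0.06],[0,0,0,0,0,6,0.06],[0,0,0,0,0,6,0.06]]' >/dev/null; python3 q.py 8
```

```text
T 23.0 yaw -34.2 F [ 0.2 -0.1  0. ] M [-0.035 -0.043 -0.01 ] [ 546.2 -182.5  114.9] gap 59.8
T 23.5 yaw -52.2 F [ 0.4 -0.7 -0. ] M [-0.038 -0.035  0.023] [ 546.2 -182.4  114.9] gap 60.1
T 24.15 yaw -70.4 F [-0.1 -0.5 -0.1] M [-0.029 -0.014  0.029] [ 546.3 -182.4  114.9] gap 59.8
```

```bash
python3 tb.py
python3 -m handwheel '[[0,0,0,0,0,-6,0.06],[0,0,0,0,0,-6,0.06],[0,0,-0.015,0,0,0,0.06],[0,0,-0.015,0,0,0,0.06],[0,0,-0.01,0,0,0,0.06]]' >/dev/null; python3 q.py
python3 -m handwheel '[[0,0,0,0,0,-7,0.06],[0,0,0,0,0,-7,0.06],[0,0,0,0,0,-7,0.06],[0,0,0,0,0,-7,0.06],[0,0,0,0,0,-7,0.06],[0,0,0,0,0,-7,0.06],[0,0,0,0,0,-7,0.06],[0,0,0,0,0,-7,0.06]]' >/dev/null
python3 -m handwheel '[[0,0,0,0,0,-7,0.06],[0,0,0,0,0,-7,0.06],[0,0,0,0,0,-7,0.06],[0,0,0,0,0,-7,0.06],[0,0,0,0,0,-7,0.06],[0,0,0,0,0,-7,0.06],[0,0,0,0,0,-7,0.06],[0,0,0,0,0,-7,0.06]]' >/dev/null
python3 -m handwheel '[[0,0,0,0,0,-7,0.06],[0,0,0,0,0,-7,0.06],[0,0,0,0,0,-7,0.06],[0,0,0,0,0,-7,0.06],[0,0,0,0,0,-7,0.06],[0,0,0,0,0,-7,0.06],[0,0,0,0,0,-7,0.06],[0,0,0,0,0,-7,0.06]]' >/dev/null
python3 -m handwheel '[[0,0,0,0,0,-6,0.06],[0,0,0,0,0,-6,0.06],[0,0,0,0,0,0,0.06],[0,0,0,0,0,0,0.06],[0,0,0,0,0,0,0.06]]'>/dev/null; python3 q.py 3; python3 tb.py; python3 -c "
from h import *
plan([546.2,-182.6,115.0],[180,0,r.sense()['tcp_rot'][2]])"
```

```text
yaw -70.4 wrist n 4577 rod angle 171.46608067538335 z head 123.17929919000883
T 24.72 yaw -58.5 F [ 0.5 -0.   0.3] M [ 0.023 -0.041 -0.031] [ 546.6 -182.6  156.1] gap 59.9
T 27.23 yaw 121.3 F [-0.1 -0.4  0.5] M [ 0.001  0.011 -0.015] [ 546.3 -182.5  154.9] gap 59.8
yaw 121.3 wrist n 2918 rod angle 171.22616371546133 z head 122.89089039180767
t 27.38 shift0 [-0.1 -0.2 39.9] turn [ 0. -0. -0.] shift_if_turn_first [-0.1 -0.2 39.9]
```

```bash

python3 -m handwheel '[[0,0,0.014,0,0,0,0.06],[0,0,0.013,0,0,0,0.06],[0,0,0.008,0,0,0,0.06],[0,0,0.005,0,0,0,0.06],[0,0,0,0,0,0,0.06],[0,0,0,0,0,0,0.06],[0,0,0,0,0,0,0.06]]' >/dev/null; python3 q.py 6
python3 -m handwheel '[[0,0,0,0,0,6,0.06],[0,0,0,0,0,6,0.06],[0,0,0,0,0,6,0.06]]' >/dev/null; python3 q.py 6
python3 -m handwheel '[[0,0,0,0,0,6,0.06],[0,0,0,0,0,6,0.06],[0,0,0,0,0,6,0.06]]' >/dev/null; python3 q.py 6
python3 -m handwheel '[[0,0,0,0,0,6,0.06],[0,0,0,0,0,6,0.06],[0,0,0,0,0,6,0.06]]' >/dev/null; python3 q.py 6
```

```text
T 28.22 yaw 121.4 F [ 0.1  0.  -0. ] M [ 0.     0.032 -0.014] [ 546.6 -182.6  115.4] gap 60.3
T 28.77 yaw 103.6 F [ 0.1 -0.3  0.2] M [-0.043  0.008 -0.006] [ 546.3 -182.4  115. ] gap 60.0
T 29.32 yaw 85.7 F [0.3 0.  0. ] M [-0.056 -0.022  0.03 ] [ 546.3 -182.4  114.9] gap 60.2
T 29.87 yaw 67.7 F [ 0.  -0.  -0.2] M [-0.001 -0.016  0.021] [ 546.3 -182.4  114.9] gap 60.3
```

```bash
python3 tb.py; python3 q.py 6
```

```text
yaw 67.7 wrist n 4445 rod angle 130.17049159434004 z head 122.07480392905073
T 30.27 yaw 67.5 F [-0.3  0.  -0.1] M [ 0.001  0.013 -0.003] [ 546.3 -182.5  114.9] gap 59.8
```

At-rest torque may not mean much, because the screw holds itself. I'll read it right at the end of a tiny motion.

```bash
cat > m.py <<'E'
from h import *
s=r.sense();print("T",round(s["time"],2),"yaw",s["tcp_rot"][2].round(2),"F",s["ft_force"].round(1),"M",s["wrist_torque"].round(3),"j6",s["joint_pos"][5].round(2),"eff",s["joint_efforts"].round(3)[[0,5]])
E
python3 m.py
for i in 1 2 3; do python3 -m handwheel '[[0,0,0,0,0,1,0.06]]' >/dev/null; python3 m.py; done
```

```text
T 30.32 yaw 67.47 F [0.2 1.  0. ] M [ 0.023  0.015 -0.042] j6 -1.04 eff [-0.033  0.   ]
T 30.4 yaw 66.45 F [-0.4 -0.   0.3] M [0.031 0.007 0.107] j6 -0.02 eff [-0.137 -0.767]
T 30.48 yaw 65.36 F [ 0.2 -0.4  0.2] M [ 0.05  -0.034  0.076] j6 1.07 eff [-0.166 -0.513]
T 30.57 yaw 64.34 F [ 0.8  1.3 -0. ] M [ 0.042 -0.058  0.079] j6 2.09 eff [-0.2   -0.382]
```

```bash

for i in 1 2 3 4 5 6; do python3 -m handwheel '[[0,0,0,0,0,1.5,0.06],[0,0,0,0,0,1.5,0.06]]' >/dev/null; python3 m.py; done
```

```text
T 30.73 yaw 61.32 F [ 0.4  0.6 -1.5] M [ 0.061 -0.037  0.07 ] j6 5.11 eff [-0.291 -0.595]
T 30.9 yaw 58.32 F [-0.2 -1.  -0.7] M [ 0.08  -0.098  0.127] j6 8.12 eff [-0.35  -0.548]
T 31.07 yaw 55.32 F [-0.3  0.2 -1.6] M [ 0.057 -0.091  0.132] j6 11.11 eff [-0.412 -0.54 ]
T 31.23 yaw 52.32 F [ 0.7  0.2 -0.4] M [ 0.08  -0.112  0.126] j6 14.12 eff [-0.469 -0.536]
T 31.4 yaw 49.32 F [ 1.   0.4 -1.1] M [ 0.091 -0.133  0.127] j6 17.11 eff [-0.523 -0.529]
T 31.57 yaw 46.32 F [ 1.   0.2 -0.9] M [ 0.054 -0.162  0.086] j6 20.12 eff [-0.581 -0.521]
```

```bash

for i in 1 2 3 4 5 6; do python3 -m handwheel '[[0,0,0,0,0,1.5,0.06],[0,0,0,0,0,1.5,0.06]]' >/dev/null; python3 m.py; done
```

```text
T 31.73 yaw 43.32 F [ 1.1 -0.4 -2.1] M [ 0.076 -0.216  0.128] j6 23.11 eff [-0.626 -0.515]
T 31.9 yaw 40.32 F [ 2.1  1.5 -1.7] M [ 0.069 -0.233  0.147] j6 26.11 eff [-0.674 -0.507]
T 32.07 yaw 37.32 F [ 2.2  0.7 -1.1] M [ 0.091 -0.266  0.147] j6 29.11 eff [-0.721 -0.5  ]
T 32.23 yaw 34.32 F [ 2.5 -0.2 -3.2] M [ 0.094 -0.374  0.147] j6 32.11 eff [-0.763 -0.492]
T 32.4 yaw 31.33 F [ 2.4 -0.4 -1.8] M [-0.006 -0.356  0.179] j6 35.11 eff [-0.801 -0.485]
T 32.57 yaw 28.33 F [ 1.4  0.8 -3.4] M [ 0.041 -0.362  0.16 ] j6 38.11 eff [-0.834 -0.479]
```

```bash

for i in 1 2 3 4 5 6 7 8 9; do python3 -m handwheel '[[0,0,0,0,0,1.5,0.06],[0,0,0,0,0,1.5,0.06]]' >/dev/null; python3 m.py; done
```

```text
T 32.73 yaw 25.33 F [ 3.1  1.2 -3.4] M [ 0.056 -0.39   0.178] j6 41.11 eff [-0.866 -0.472]
T 32.9 yaw 22.33 F [ 2.6 -0.4 -2.9] M [ 0.081 -0.459  0.18 ] j6 44.11 eff [-0.903 -0.464]
T 33.07 yaw 19.33 F [ 3.6 -0.3 -4. ] M [ 0.087 -0.509  0.222] j6 47.11 eff [-0.926 -0.454]
T 33.23 yaw 16.33 F [ 3.3  0.4 -4.2] M [ 0.124 -0.542  0.287] j6 50.11 eff [-0.931 -0.448]
T 33.4 yaw 13.33 F [ 4.8  0.2 -4. ] M [ 0.106 -0.566  0.254] j6 53.11 eff [-0.947 -0.441]
T 33.57 yaw 10.33 F [ 3.1  0.7 -4.4] M [ 0.056 -0.583  0.225] j6 56.11 eff [-0.953 -0.431]
T 33.73 yaw 7.33 F [ 5.4 -0.3 -4.9] M [ 0.05  -0.605  0.178] j6 59.11 eff [-0.956 -0.425]
T 33.9 yaw 4.33 F [ 4.8 -0.5 -5.1] M [ 0.073 -0.696  0.213] j6 62.11 eff [-0.955 -0.416]
T 34.07 yaw 1.33 F [ 4.7  0.3 -5.9] M [ 0.084 -0.761  0.304] j6 65.11 eff [-0.943 -0.403]
```

The smoothed torque is about 0.235 N m, so the clamping is near 57 N, which is finger-tight. I'll back off, lift away and check.

```bash

python3 -m handwheel '[[0,0,0,0,0,-3,0.06],[0,0,0,0,0,-5,0.06],[0,0,0,0,0,-5,0.06],[0,0,0,0,0,-3,0.06],[0,0,0,0,0,0,0.06],[0,0,-0.01,0,0,0,0.06],[0,0,-0.02,0,0,0,0.06],[0,0,-0.03,0,0,0,0.06]]'
python3 -m handwheel '[[0,0,-0.03,0,0,0,0.06],[0,0,-0.03,0,0,0,0.06],[0,0,-0.03,0,0,0,0.06],[0,0,0,0,0,0,0.06],[0,0,0,0,0,0,0.06],[0,0,0,0,0,0,0.06],[0,0,0,0,0,0,0.06],[0,0,0,0,0,0,0.06]]'
python3 - <<'E'
from bar import *
e=np.array([-.269,.963,0]);n=np.array([.963,.269,0]);o=np.array([546.1,-182.6,0])
for src in("wrist","top"):
    im,Q=cloud(src); q=Q.reshape(-1,3);q=q[np.isfinite(q).all(1)]; a=(q-o)@e;b=(q-o)@n;h=q[:,2]
    k=(abs(b)<14)&(abs(a)>12)&(abs(a)<75)&(h>48)&(h<72); A,B,H=a[k],b[k],h[k]
    if k.sum()<50: print(src,k.sum()); continue
    v=least_squares(lambda v:np.hypot(B-v[0]-v[1]*A,H-v[2]-v[3]*A)-12.5,[0,0,52.7,0],loss="soft_l1").x
    print(src,k.sum(),v.round(3),"ends",np.percentile(A,[.3,99.7]).round(1))
    w=q[(np.hypot(q[:,0]-546,q[:,1]+182)<66)&(h>106)&(h<130)]
    if len(w)>20: print("rod",cv2.minAreaRect(w[:,:2].astype(np.float32)),np.percentile(w[:,2],98))
im,_=cloud("top"); sd,_=cloud("side")
cv2.imwrite("pics/final.png",np.hstack([cv2.resize(im[90:260,190:470],(400,243)),cv2.resize(sd[100:340,150:430],(400,343))[:243]*1]) )
E
```

```text
time: 34.73
tool_pos: [544.4, -181.6, 173.1]
tcp_rot: [-179.8, 0.2, 17.3]
ft_force: [0.7, -0.8, -0.4]
finger_gap: 59.8
grip_force: 0.0
time: 35.4
tool_pos: [545.5, -182.1, 263.2]
tcp_rot: [-179.9, 0.1, 17.4]
ft_force: [-0.6, 0.4, 0.4]
finger_gap: 59.8
grip_force: 0.0
wrist 2261 [-7.2000e-02 -8.0000e-03  5.2853e+01  3.0000e-03] ends [-59.9  59.1]
rod ((546.5494995117188, -182.50856018066406), (122.23944091796875, 17.48808479309082), 72.29176330566406) 121.17950036588286
top 210 [-1.5870e+00  1.1000e-02  5.1696e+01  5.0000e-03] ends [12.2 60.4]
rod ((545.0929565429688, -182.92202758789062), (123.00460815429688, 10.13486099243164), 75.2759017944336) 117.80401848627015
```

View pics/final.png

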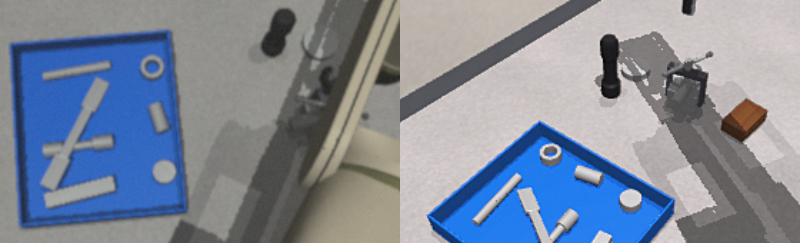

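The bar is seated and centred. The other specimens are all in the crate (coupon at (75,135)), the bystanders are in place, and the rod sprang back only about 8°.

```bash
python3 -c "
from bench import r
print(r.hand_in())"
```

```text
the job is handed in; nothing more can be done
None
```

I handed the job in: the plain round bar lies centred in the V-block, clamped at roughly 50–57 N (estimated from wrist torque and the screw's spring-back), the other specimens, including the coupon that rode up on the bar and dropped back, are in the crate, and the bystanders look undisturbed; the hand-in gave no verdict.

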